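# Reset and pin the rod length stop

## Robot

A 6-joint arm with a two-finger parallel gripper is mounted at the origin on the work surface. World frame = base frame: x ahead of the robot, y to its left, z up, the work surface at z = 0. Lengths are in m, angles in rad, forces in N, time in s.
With the tool pointing down it reaches from about 0.425 to 0.95 m from the base axis. Payload 3.5 kg.
Tool frame: the origin (TCP) lies at the very end of the fingers, on their centre line; the grasp point (between the pads) lies 19 mm behind it (ctrl.pinch_z is the distance from the TCP to the grasp point, in m); z points along the fingers, y is the line along which they close (so a half turn about z gives the same grasp; the last joint's range is limited). The gripper opens to 85 mm and grips with 20 to 120 N. Pads are 22 mm wide; open, the fingers measure 114 mm over their backs; the gripper's body (76 mm by 85 mm) begins 54 mm behind the grasp point. The pads swing forward as they close: fully open they stand 13 mm farther back than shut.
Start: joints at [-1.412, 0.286, 1.577, -0, 1.279, -0.15], TCP at [0.205, -0.643, 0.207] pointing down, gripper open.
Joint ranges: [-2.77, 2.77], [-0.9, 2.22], [0.21, 2.48], [-1.53, 4.67], [0.24, 2.81], [-2.84, 2.84]. Speed limits (rad/s): [2.79, 2.79, 3.14, 3.14, 3.14, 3.14].

## Interface

Orientations are given as a unit quaternion [x, y, z, w].
In Python, from plant import ctrl gives the robot as it stands. The module is installed in compiled form; this text tells all that it offers.
- The arm moves only by the shell command python3 -m crank 'ROWS' [OPENING] [FORCE]. ROWS is JSON, a list of rows, each a list of 6 numbers: the shift along the tool's x, y, z in cm, then the turn, a rotation vector about the tool's x, y, z in rad. In form: [[tx, ty, tz, rx, ry, rz], ...]. A call has 1 to 10 rows; each row is the pose to reach, as a shift and turn from the pose commanded when the call began, along the tool's axes at that moment; what a row does not reach only later rows make up. A row lasts 1/10 s, in which the tool goes at most 50 mm and 8.59 degrees, less where a joint would pass 70% of its speed; a pose out of reach is approached as far as the arm can. A call with a gripper value outside its range is refused whole. OPENING is the opening, from 0 (shut) to 1 (fully open), set as the call begins (- or left out, the last holds). The fingers move at their own pace and stop on an object; FORCE is the grip in N (left out, the last holds). Time passes only in rows, so rows that repeat a pose let the fingers close. It gives the time, the measured TCP pose, the force, the opening and the grip force at its end, in the units of the state.
- ctrl.get_state(): the state, without advancing time (a new reading comes with each control period).
- ctrl.read_camera(name): name is "scene" or "top"; returns (picture, depth): 400x640x3 uint8, blue, green, red; 400x640 float32, m along the optical axis (not along the pixel's ray), 0 where there is no reading.
- ctrl.camera_info(name): a dict with "K" (3x3 intrinsics, pixels), "k1" (the pictures are not rectified: a ray, as slopes to the right and down, at radius r is drawn at 1 + k1 r^2 times it, then the intrinsics apply), "origin" and "orientation" of the camera in the world. Camera axes: x right, y down, z forward; pixel columns grow to the right and rows downward; lengths in m; the calibration is good to about 2 mm. A picture is of the moment at which its call begins. camera_info takes no time and is no camera call.
- ctrl.sign_off(): hands the job in; it is judged then, once.
The state is a dict: "time": time; "qpos": joint angles; "dq": joint speeds; "joint_efforts": joint torques, N m; "eef_pos": TCP position; "tcp_rot": TCP orientation; "contact_force": force on the tool from outside, world axes, zero at the start; "wrist_torque": the same for the moment, N m; "opening": opening from 0.0 (shut) to 1.0 (fully open); "finger_force": force on a finger pad.
Only numpy, scipy, OpenCV 4.12 (cv2) and the standard library are available. Lean on these libraries where they do the work, as an engineer would, in place of code of your own. Each camera call takes 0.05 s, during which the arm holds its last target. There are 200 camera calls.

## Task

Set the rod length gauge: slide the stop along its rail to the hole that the small pointer marks, then push the loose lock pin with the square grip through stop and rail from the side nearer the robot, fully home so that its grip sits against the stop, and let go of it. Leave the bolt, tin, screwdriver and carton where they are.

Things in the scene. Friction and masses are not known exactly. Their poses are not given: they have to be found in the camera images.
- rail: Fixed gauge: base plate 135 x 360 x 12 mm (x -55 to +80 mm); on it an upright steel strip 8 mm thick, along y, top 76 mm above the counter, with three 14 mm through holes at y -105, -45, +15 mm, axes along x, 55 mm above the counter. Origin: on the counter in the strip's middle plane, at half length; x away from the robot (turned up to 0.22 rad), z up. A low rod channel lies at x 47 to 77 mm.
- stop_hole (a point): Mouth of the stop's hole on the stop's near (robot side) face, on the hole's axis, 16 mm nearer than the rail's middle plane, 55 mm above the counter; axes as the rail. The 14 mm hole goes through both 10 mm cheeks, 2 mm clear of the strip between them. Along the rail the stop slides against about 3 N and stays put; range y -130 to +125 mm; starts at +50 to +115, left of all holes.
- stop_top (a point): Middle of the stop's top face, 100 mm above the counter; axes as the rail. The stop is an aluminium saddle over the rail, 32 mm thick in x, 56 mm long in y, underside 18 mm above the counter; its top 20 mm is a solid bridge to grip across the 32 mm. At its right end a thin tongue (6 mm in y, 22 to 56 mm above the counter) reaches from the far cheek to 82 mm beyond the rail's middle plane.
- mark: Pale metal pointer, 26 mm long, 24 mm wide, 8 mm high, fixed on the far side of the base plate 20 to 46 mm beyond the rail's middle plane, its tip towards the rail at the wanted hole; the other holes have a round 10 mm screw head there. Origin: in the rail's middle plane, 12 mm above the counter, straight below the wanted hole (its axis 43 mm above this origin). Axes as the rail.
- pin: Loose lock pin, 70 to 120 g, lying level on the counter: square black grip 46 (x) x 24 x 24 mm; from the middle of its front end a round steel shank along +x, 12 mm thick, 55 mm long, the last 10 mm tapering to 6 mm. Origin: centre of the grip's underside; the pin's axis is 12 mm above it. A dark hexagon bolt with a thicker shank lies near by.
- pin_shoulder (a point): Point on the pin's axis where the shank leaves the grip's front face (23 mm ahead of and 12 mm above the pin's origin); pin's axes. It meets stop_hole when the pin is fully home.
- bolt: Bystander: dark hexagon bolt with its nut lying on the counter, 104 mm long, 22 mm shank along its +x, head and nut 36 mm across flats. Origin: on the counter, under the joint of head and shank.
- tin: Bystander: upright yellow tin, 72 mm across, 100 mm high. Origin: centre of its underside.
- driver: Bystander: screwdriver lying along its x, about 0.2 m long. Origin: near its middle, on the counter.
- carton: Bystander: cardboard carton 90 x 130 x 70 mm. Origin: centre of its underside.
There are look-alikes about, which are no part of the job. What is shaped like the pin but brown or orange is not meant.

How it is judged:
On the way:
1. the stop's hole stands at the marked hole of the rail (y of stop_hole in the frame of mark between -0.004 and 0.004 m), for 0.2 s.
At the end, for the whole second after the job is handed in: The stop's hole is within 4 mm of the marked hole along the rail; the pin runs through stop and rail from the robot's side, its axis within 0.15 rad of the hole's, its shoulder within 5 mm of the hole's mouth on the stop's near face in every direction; released and at rest (all of step 1 and x of pin_shoulder in the frame of stop_hole between -0.005 and 0.003 m and y of pin_shoulder in the frame of stop_hole between -0.005 and 0.005 m and z of pin_shoulder in the frame of stop_hole between -0.005 and 0.005 m and angle between the x axis of pin and the x axis of rail, either way round below 0.15 rad and linear speed of pin below 0.02 m/s); the robot touches nothing.
It fails at once if the bolt is moved more than 3 cm (distance of bolt from where it was at the start of the episode above 0.03 m).
It fails at once if the tin is moved more than 3 cm (distance of tin from where it was at the start of the episode above 0.03 m).
It fails at once if the screwdriver is moved more than 3 cm (distance of driver from where it was at the start of the episode above 0.03 m).
It fails at once if the carton is moved more than 3 cm (distance of carton from where it was at the start of the episode above 0.03 m).
It also fails if it takes over 58 s, if anything falls off the work surface, if the arm or the gripper's body presses on something with over 40 N, if the wrist force passes 120 N, or if a joint passes its speed limit or range.

## Working session

There is one attempt and no reset: what is moved stays moved. The work goes in short steps, Python scripts to look and compute and a shell command to move; the robot and the scene stay as the last step left them, time stands still between calls to the robot, and variables do not carry over. Pictures are saved under pics/ and viewed, at most 10 in all, crops included, and the job is handed in when it is done.

```bash
mkdir -p pics; cat > h.py <<'E'
import numpy as np, cv2
from scipy.spatial.transform import Rotation as R
from plant import ctrl
def ray(cam,u,v):
    c=ctrl.camera_info(cam);K=np.array(c["K"]);k=c["k1"]
    d=np.array([(u-K[0,2])/K[0,0],(v-K[1,2])/K[1,1]]);s=d.copy()
    for _ in range(20): s=d/(1+k*(s@s))
    return np.array(c["origin"]),R.from_quat(c["orientation"]).apply([s[0],s[1],1.]),s
def onz(cam,u,v,z):
    o,d,_=ray(cam,u,v); return o+d*(z-o[2])/d[2]
def dep(cam,u,v,D):
    o,d,_=ray(cam,u,v); return o+d*D[int(round(v)),int(round(u))]
def proj(cam,p):
    c=ctrl.camera_info(cam);K=np.array(c["K"])
    q=R.from_quat(c["orientation"]).inv().apply(np.array(p)-c["origin"])
    s=q[:2]/q[2]; s=s*(1+c["k1"]*(s@s)); return K[0,0]*s[0]+K[0,2],K[1,1]*s[1]+K[1,2]
E
python3 - <<'E'
from h import *
for n in("scene","top"):
    c=ctrl.camera_info(n);print(n,c)
    im,D=ctrl.read_camera(n);cv2.imwrite(f"pics/{n}0.png",im);np.save(n+"0.npy",D)
E
```

```text
scene {'K': array([[465.99509534,   0.        , 320.27366307],
       [  0.        , 465.99509534, 198.0976847 ],
       [  0.        ,   0.        ,   1.        ]]), 'k1': -0.1036511909016055, 'origin': array([1.43814186, 0.2382588 , 0.69250464]), 'orientation': array([ 0.51709404,  0.71042682, -0.39011188, -0.27517305])}
top {'K': array([[503.0606568 ,   0.        , 324.22485364],
       [  0.        , 503.0606568 , 192.03138495],
       [  0.        ,   0.        ,   1.        ]]), 'k1': -0.009362727280054087, 'origin': array([ 0.46933163, -0.04681524,  1.56174088]), 'orientation': array([ 0.71178941, -0.70185372,  0.01966492, -0.01924818])}
```

View pics/scene0.png

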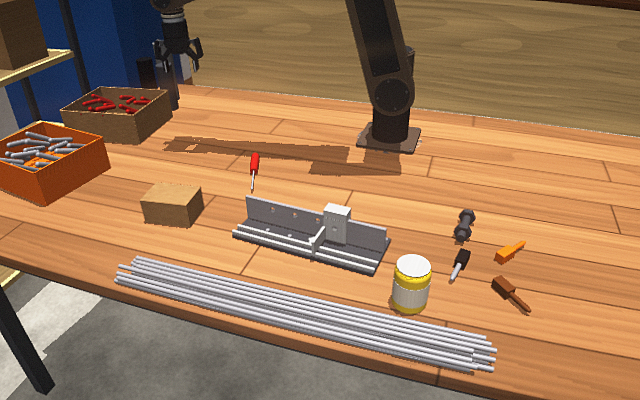

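View pics/top0.png

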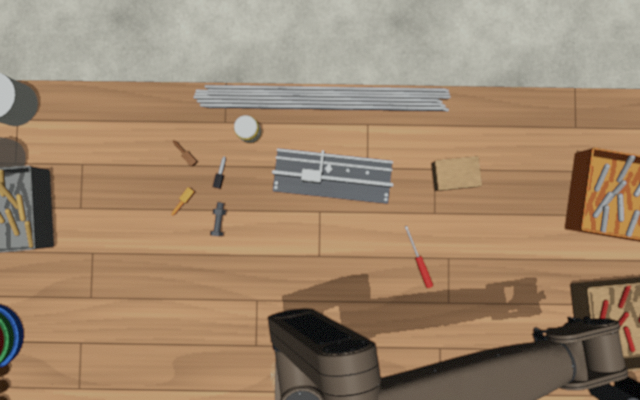

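Candidates for the pin (top view):
- Black grip with steel shank at (220,172), which fits the description.
- Brown look-alike at (185,153) and orange look-alike at (183,200), both ruled out by colour.
- Dark bolt at (218,218), ruled out by its thick dark shank.

I choose (220,172) and will check it, together with the mark, in a close crop.

```bash
python3 - <<'E'
from h import *
t=cv2.imread("pics/top0.png");s=cv2.imread("pics/scene0.png")
a=cv2.resize(t[140:210,170:400],None,fx=3.4,fy=3.4,interpolation=cv2.INTER_CUBIC)
b=cv2.resize(s[185:290,225:480],None,fx=3.06,fy=3.06,interpolation=cv2.INTER_CUBIC)
b=b[:,:a.shape[1]];a=a[:,:b.shape[1]]
cv2.imwrite("pics/crop1.png",np.vstack([a,b])); print(a.shape,b.shape)
D=np.load("top0.npy")
hsv=cv2.cvtColor(t,cv2.COLOR_BGR2HSV)
# pin
for (x0,x1,y0,y1) in [(205,235,150,195)]:
    print(t[y0:y1:1,205:235].max(2)[:, ::2])
E
```

```text
(238, 780, 3) (321, 780, 3)
[[176 175 174 175 173 174 173 174 173 171 173 173 172 172 173]
 [175 175 175 174 174 175 176 174 173 174 173 174 174 173 174]
 [175 176 174 175 174 174 174 174 174 173 172 175 174 174 174]
 [176 176 175 177 175 175 175 175 174 174 174 173 174 173 174]
 [178 177 177 177 177 176 177 177 177 176 175 176 176 176 175]
 [179 180 181 180 180 179 180 179 180 179 178 180 179 179 179]
 [181 181 183 182 183 181 181 181 180 172 168 182 181 181 181]
 [180 180 182 180 182 181 181 183 178 166 152 179 183 184 183]
 [179 180 180 181 179 180 181 181 174 163 135 177 183 183 182]
 [176 176 178 178 177 177 177 177 168 169 129 171 179 177 177]
 [176 177 176 176 177 175 174 176 165 172 127 170 175 176 175]
 [178 176 176 177 177 177 177 176 164 171 136 173 176 174 174]
 [178 178 178 178 179 178 178 175 167 164 143 178 179 179 178]
 [177 177 178 178 178 178 179 175 168 158 148 179 179 181 178]
 [170 171 170 173 173 172 172 169 169 151 142 175 175 175 175]
 [152 154 154 158 156 156 159 157 171 139 130 162 160 162 161]
 [142 142 144 144 143 143 146 145 175 127 127 144 144 144 144]
 
[... 1063 characters left out ...]
4 152]
 [157 157 156 150  88  54  57  53  64 149 155 155 154 154 156]
 [158 159 159 148  80  56  56  51  81 152 159 159 159 159 160]
 [160 159 160 150  91  57  59  46 100 160 161 162 161 161 163]
 [158 159 160 152 123  92  80  57 115 163 162 162 163 162 163]
 [159 159 160 158 149 133 124  95 130 162 162 162 161 162 163]
 [160 160 161 160 160 155 153 136 147 161 162 161 160 161 162]
 [158 160 160 162 160 161 161 155 157 161 159 158 161 162 161]
 [160 160 160 160 161 160 161 160 160 159 158 159 158 158 160]
 [158 157 159 157 158 158 157 158 158 157 157 157 157 159 159]
 [155 156 156 157 156 157 157 157 156 156 156 157 156 157 158]
 [157 158 158 157 158 158 160 158 158 158 160 158 159 158 159]]
```

View pics/crop1.png

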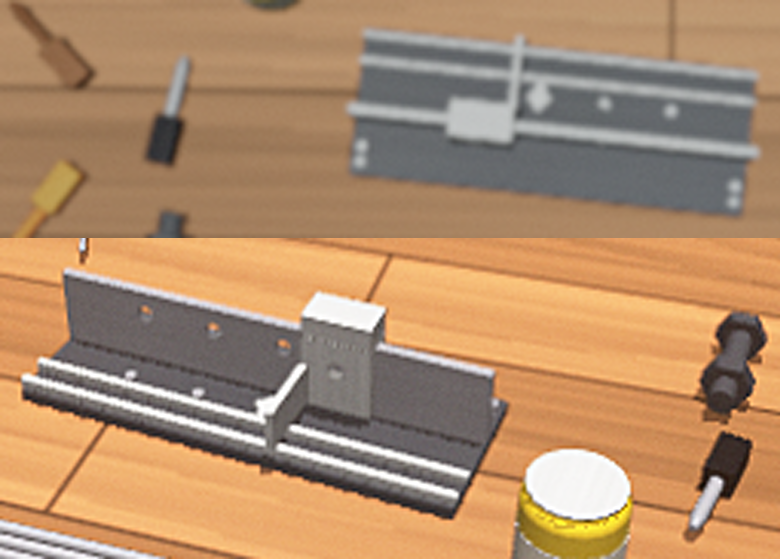

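The crop confirms the pin: black square grip and steel shank at top pixel (218,180), shank pointing away from the robot. The pointer is at top pixel (329,168), with screw heads at (348,170) and (367,173). So the wanted hole is the one nearest the stop, at rail y +15 mm.

```bash
cat > meas.py <<'E'
from h import *
def comps(m,x0,y0,amin):
    n,l,st,c=cv2.connectedComponentsWithStats(m.astype(np.uint8))
    return [(st[i,4],c[i]+[x0,y0],st[i,:4]+[x0,y0,0,0],l==i) for i in range(1,n) if st[i,4]>=amin]
def pin_top(t,x0=203,x1=236,y0=148,y1=196):
    s=t[y0:y1,x0:x1].astype(int);mx=s.max(2);sat=(mx-s.min(2))/np.maximum(mx,1)
    g=max(comps(mx<95,x0,y0,20),key=lambda q:q[0])
    return g,mx,sat
def strip(t,a,b,z=.076):
    """bright strip top line between columns a..b near row given by 172.. slope"""
    g=t.max(2).astype(float);P=[]
    for u in range(a,b):
        r0=171.8+(u-272.6)*(185-171.8)/(393-272.6)
        v=np.arange(int(r0)-5,int(r0)+7);w=g[v,u];w=np.clip(w-np.median(w)-15,0,None)
        if w.sum()>0:P.append(onz("top",u,(w*v).sum()/w.sum(),z)[:2])
    return np.array(P)
E
python3 - <<'E'
from meas import *
t=cv2.imread("pics/top0.png");s=cv2.imread("pics/scene0.png");D=np.load("top0.npy")
g,mx,sat=pin_top(t);print("grip",g[:3],onz("top",*g[1],.012))
np.set_printoptions(linewidth=200,precision=4,suppress=True)
print((sat[5:25,12:26]*100).astype(int))
P=np.vstack([strip(t,276,300),strip(t,326,390)])
f=np.polyfit(P[:,1],P[:,0],1);print("line x=f(y)",f,"res",np.std(P[:,0]-np.polyval(f,P[:,1])),"yaw",np.arctan(-f[0]))
# ends along strip: profile
gr=t.max(2).astype(float)
for us in (range(268,280),range(386,399)):
    print([(u,int(max(gr[int(171.8+(u-272.6)*.1096)-1:int(171.8+(u-272.6)*.1096)+3,u]))) for u in us])
# stop top, screws, pointer
m=(gr[150:200,270:400]>195)
for q in comps(m,270,150,3): print("bright",q[:3])
print(t[160:186,296:326].max(2))
st=D[165:186,296:326];print("depth->height",1.5617-st[::2,::2])
E
```

```text
grip (np.int32(114), array([218.01754386, 180.59649123]), array([213, 174,  11,  14])) [0.58547789 0.28149745 0.012     ]
[[41 41 41 41 42 41 42 42 42 41 41 42 42 42]
 [42 41 41 42 42 41 41 42 42 42 42 42 42 41]
 [42 40 41 41 41 41 42 40 37 36 39 41 41 41]
 [41 41 41 41 41 41 41 35 26 24 33 40 41 41]
 [40 41 41 41 42 41 38 25 11  7 23 40 42 40]
 [41 41 41 41 42 40 32 14  1  0 17 39 43 41]
 [41 41 42 41 42 41 23  5  1  2 13 40 43 42]
 [42 41 41 42 42 36 18  1  2  0 16 41 42 42]
 [41 41 41 42 41 33 12  0  3  1 24 42 42 42]
 [41 41 42 42 41 29  8  1  1  4 32 42 42 42]
 [42 42 41 43 39 23  4  1  2  9 37 43 41 42]
 [42 42 43 41 36 18  1  2  1 14 40 43 42 42]
 [43 45 43 42 31 11  0  2  1 18 43 45 42 43]
 [44 44 45 41 24  5  1  3  0 27 45 45 44 45]
 [44 43 44 38 17  1  2  1  6 36 45 44 43 44]
 [42 44 43 35 14  0  2  1 12 41 44 42 43 43]
 [42 44 42 31 10  1  2  0 21 45 45 42 42 42]
 [44 43 41 25  6  2  4  2 32 45 43 42 42 42]
 [43 43 39 21  1  2  1  9 37 44 43 42 42 42]
 [42 43 35 14  0  2  1 18 41 43 42 41 42 42]]
line x=f(y) [0.095  0.6009] res 0.00027822969377860955 yaw -0.094736872726689
[... 4327 characters left out ...]
912  0.0929  0.0919  0.0919  0.0937  0.0943  0.0939  0.094   0.0919  0.0026  0.0069]
 [ 0.0218  0.0302  0.0377  0.095   0.095   0.0952  0.0905  0.0927  0.0933  0.1001  0.099   0.0911  0.0939  0.0765  0.065 ]
 [ 0.0047  0.0107  0.0069  0.0967  0.0949  0.0962  0.0967  0.0949  0.0953  0.0932  0.0982  0.0985  0.0929  0.0534  0.0548]
 [ 0.0063  0.0088  0.0102  0.0431  0.0571  0.0576  0.0739  0.0799  0.0875  0.0939  0.0999  0.0952  0.0991  0.0088  0.013 ]
 [ 0.007   0.0001  0.0075  0.005   0.0073  0.007   0.0009  0.0082  0.0042  0.0175  0.0284  0.037   0.0377  0.0042  0.0062]
 [ 0.0016  0.0077  0.0056  0.0034  0.0159  0.0073  0.0095  0.0121  0.0103  0.007   0.0072  0.0091  0.0076  0.006   0.0018]]
```

```bash
cat >> meas.py <<'E'
def shank(t,x0,x1,y0,y1):
    s=t[y0:y1,x0:x1].astype(float);mx=s.max(2);sat=(mx-s.min(2))/np.maximum(mx,1)
    w=np.clip(.36-sat,0,None);v=np.arange(y0,y1);u=np.arange(x0,x1)
    return np.array([(w[i]@u/w[i].sum(),v[i]) for i in range(len(v))])
def sc(h,lo,hi):  # crossing
    pass
YAW=np.arctan(-0.095)
def torail(p,o): 
    c,s=np.cos(YAW),np.sin(YAW);d=np.array(p)[:2]-o[:2];return np.array([c*d[0]+s*d[1],-s*d[0]+c*d[1]])
E
python3 - <<'E'
from meas import *
np.set_printoptions(linewidth=200,precision=4,suppress=True)
t=cv2.imread("pics/top0.png")
S=shank(t,215,229,158,170);W=np.array([onz("top",*q,.012) for q in S])
g=onz("top",218.02,180.6,.012)
f=np.polyfit(W[:,0],W[:,1],1);print("shank yaw",np.arctan(f[0]),"grip-to-axis",g[1]-np.polyval(f,g[0]))
m=W.mean(0);print("from grip->shank dir yaw",np.arctan2(*(m-g)[[1,0]]))
# strip ends by saturation
s=t.astype(float);mx=s.max(2);sat=(mx-s.min(2))/mx
row=lambda u:171.8+(u-272.6)*.1096
a=[sat[int(round(row(u))),u] for u in range(266,282)];b=[sat[int(round(row(u))),u] for u in range(384,400)]
print(np.array(a));print(np.array(b))
def cross(x,a):
    a=np.array(a);h=(a.max()+a.min())/2;i=np.where((a[:-1]-h)*(a[1:]-h)<0)[0][0];return x+i+(h-a[i])/(a[i+1]-a[i])
ul,ur=cross(266,a),cross(384,b);L=onz("top",ul,row(ul),.076);Rr=onz("top",ur,row(ur),.076)
o=(L+Rr)/2;o[0]=.095*o[1]+.6009;print(ul,ur,np.linalg.norm(L-Rr),"origin",o)
print("stop",torail(onz("top",310.95,174.9,.1),o),onz("top",310.95,174.9,.1))
for n,u0,v0,z in(("ptr",329,168.5,.02),("s1",348,170.5,.015),("s2",367.5,173,.015)):
    v,u=np.mgrid[int(v0)-5:int(v0)+6,int(u0)-6:int(u0)+7];w=np.clip(mx[v,u]-125,0,None)
    if n=="ptr": w[u<325]=0
    c=((w*u).sum()/w.sum(),(w*v).sum()/w.sum());print(n,c,torail(onz("top",*c,z),o))
st=ctrl.get_state();print(st["time"],st["eef_pos"],R.from_quat(st["tcp_rot"]).as_matrix(),st["opening"],ctrl.pinch_z)
E
```

```text
shank yaw -0.21480405576277142 grip-to-axis -0.0003197720219498268
from grip->shank dir yaw -0.20906476546754307
[0.4201 0.4226 0.4337 0.4286 0.4083 0.2899 0.1086 0.     0.0216 0.0159 0.0158 0.0158 0.016  0.0175 0.0116 0.0112]
[0.0276 0.0272 0.0267 0.0213 0.0265 0.0299 0.0291 0.0115 0.0575 0.2235 0.3879 0.4268 0.4207 0.4268 0.4233 0.4329]
271.4028979452486 392.9920577778661 0.3623853707346176 origin [ 0.5942 -0.0701  0.076 ]
stop [-0.0008  0.0626] [ 0.5993 -0.0077  0.1   ]
ptr (np.float64(328.78505231689087), np.float64(166.69865470852017)) [0.0372 0.0136]
s1 (np.float64(348.4862637362637), np.float64(166.78365384615384)) [ 0.0441 -0.0469]
s2 (np.float64(367.89270386266094), np.float64(170.40557939914163)) [ 0.0394 -0.1077]
0.1 [ 0.2051 -0.6424  0.2056] [[ 0.9527  0.304  -0.0004]
 [ 0.304  -0.9527  0.0021]
 [ 0.0003 -0.0021 -1.    ]] 1.0036217421376519 0.0187<stdin>:9: RuntimeWarning: invalid value encountered in divide
```

```bash
cat >> h.py <<'E'
def Rt(yaw): 
    c,s=np.cos(yaw),np.sin(yaw);return R.from_matrix([[c,s,0],[s,-c,0],[0,0,-1]])
def plan(p,yaw):
    st=ctrl.get_state();r=R.from_quat(st["tcp_rot"])
    d=r.inv().apply(np.array(p)-st["eef_pos"])*100;w=(r.inv()*Rt(yaw)).as_rotvec()
    print("t",st["time"],"rows:",np.round(d,2),np.round(w,3),"F",np.round(st["contact_force"],1))
E
python3 -c "
from h import *
plan([.5993,-.0077,.15],1.476)"
python3 -m crank '[[20,-17,0,0,0,-0.4],[57,-48.5,5,0,0,-1.166],[57,-48.5,5,0,0,-1.166],[57,-48.5,5,0,0,-1.166],[57,-48.5,5,0,0,-1.166],[57,-48.5,5,0,0,-1.166],[57,-48.5,5,0,0,-1.166],[57,-48.5,5,0,0,-1.166],[57,-48.5,5,0,0,-1.166],[57,-48.5,5,0,0,-1.166]]' 0.7 40
python3 -c "
from h import *
plan([.5993,-.0077,.15],1.476)"
```

```text
t 0.1 rows: [ 56.85 -48.47   5.68] [-0.002 -0.002 -1.167] F [ 0.2  1.  -0. ]
time: 1.1
eef_pos: [0.4693, -0.2175, 0.1743]
tcp_rot: [0.74, 0.672, -0.0, -0.0]
contact_force: [2.0, -0.1, -0.3]
opening: 0.697
finger_force: 0.0
t 1.1 rows: [22.13 10.92  2.43] [-0.    -0.    -0.001] F [ 2.  -0.1 -0.3]
```

```bash

python3 -m crank '[[22.1,10.9,2.4,0,0,0],[22.1,10.9,2.4,0,0,0],[22.1,10.9,2.4,0,0,0],[22.1,10.9,2.4,0,0,0],[22.1,10.9,2.4,0,0,0],[22.1,10.9,2.4,0,0,0],[22.1,10.9,2.4,0,0,0],[22.1,10.9,2.4,0,0,0]]'
python3 -c "
from h import *
plan([.5993,-.0077,.068],1.476)"
```

```text
time: 1.9
eef_pos: [0.598, -0.0107, 0.1503]
tcp_rot: [0.74, 0.672, -0.0, -0.0]
contact_force: [-0.4, -0.4, 0.0]
opening: 0.703
finger_force: 0.0
t 1.9 rows: [0.31 0.11 8.23] [-0.001  0.    -0.002] F [-0.4 -0.4  0. ]
```

```bash

python3 -m crank '[[0.2,0.1,3,0,0,0],[0.2,0.1,6,0,0,0],[0.2,0.1,8.2,0,0,0],[0.2,0.1,8.2,0,0,0]]'
python3 -m crank '[[0,0,0,0,0,0],[0,0,0,0,0,0],[0,0,0,0,0,0],[0,0,0,0,0,0],[0,0,0,0,0,0],[0,0,0,0,0,0]]' 0.2 40
python3 -c "
from h import *
plan([.5993,-.0077,.068],1.476)"
```

```text
time: 2.3
eef_pos: [0.5962, -0.0092, 0.0649]
tcp_rot: [0.741, 0.671, -0.002, -0.003]
contact_force: [-0.9, -1.0, -0.4]
opening: 0.699
finger_force: 0.0
time: 2.9
eef_pos: [0.6004, -0.0091, 0.071]
tcp_rot: [0.74, 0.673, -0.0, 0.001]
contact_force: [-4.6, -2.4, 6.8]
opening: 0.35
finger_force: 40.1
t 2.9 rows: [ 0.13 -0.12  0.3 ] [ 0.001  0.002 -0.001] F [-4.6 -2.4  6.8]
```

```bash

python3 -m crank '[[-1,0,0,0,0,0],[-2,0,0,0,0,0],[-3,0,0,0,0,0],[-4,0,0,0,0,0],[-4.85,0,0,0,0,0],[-4.85,0,0,0,0,0],[-4.85,0,0,0,0,0]]'
python3 - <<'E'
from h import *
im,D=ctrl.read_camera("scene");cv2.imwrite("pics/s1.png",im)
cv2.imwrite("pics/s1c.png",cv2.resize(im[190:280,225:405],None,fx=4.4,fy=4.4,interpolation=cv2.INTER_CUBIC))
im,D=ctrl.read_camera("top");cv2.imwrite("pics/t1.png",im)
E
```

```text
time: 3.6
eef_pos: [0.5959, -0.0571, 0.0711]
tcp_rot: [0.74, 0.672, 0.0, 0.001]
contact_force: [-4.1, -0.7, 6.2]
opening: 0.354
finger_force: 40.1
```

View pics/s1c.png

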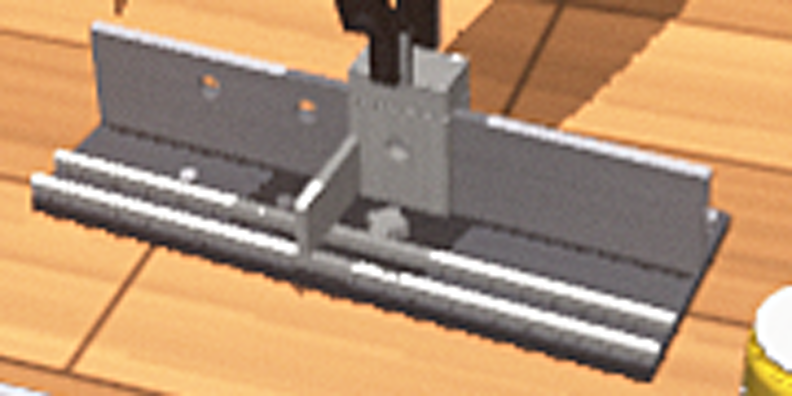

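```bash
cat > hole.py <<'E'
from h import *
from scipy.optimize import least_squares
np.set_printoptions(linewidth=200,precision=4,suppress=True)
YAW=np.arctan(-0.095);nx=np.array([np.cos(YAW),np.sin(YAW),0]);ny=np.array([-np.sin(YAW),np.cos(YAW),0])
O=np.array([.5942,-.0701,0])
def onx(cam,u,v,dx):
    o,d,_=ray(cam,u,v);s=(dx-(o-O)@nx)/(d@nx);p=o+s*d;return (p-O)@ny,p[2]
def blob(im,u0,v0,r=4,thr=12):
    v,u=np.mgrid[round(v0)-r:round(v0)+r+1,round(u0)-r:round(u0)+r+1]
    P=im[v,u].astype(float)
    e=np.ones(v.shape,bool);e[1:-1,1:-1]=0
    A=np.c_[np.ones(e.sum()),u[e],v[e]];B=np.stack([np.ones(u.shape),u,v],-1)
    bg=np.stack([B@np.linalg.lstsq(A,P[...,k][e],rcond=None)[0] for k in range(3)],-1)
    w=np.abs(P-bg).sum(2);w=np.minimum(np.clip(w-thr,0,None),50)
    return (w*u).sum()/w.sum(),(w*v).sum()/w.sum()
E
python3 - <<'E'
from hole import *
a=cv2.imread("pics/scene0.png");b=cv2.imread("pics/s1.png")
for im,n,u,v,dx in((a,"h3",272.7,209.2,.004),(a,"h2",294.6,214.7,.004),(a,"h1",317.8,220.6,.004),(b,"h3",272.7,209.2,.004),(b,"h2",294.8,214.5,.004),(a,"stop0",334.6,229,.016),(b,"stop1",315.4,223.6,.016)):
    c=blob(im,u,v);print(n,np.round(c,2),onx("scene",*c,dx))
print("top stop1");t=cv2.imread("pics/t1.png");print(t[168:182,312:344].max(2))
E
```

```text
h3 [272.45 209.06] (np.float64(-0.10358663763640454), np.float64(0.054942196698913426))
h2 [294.4  214.81] (np.float64(-0.04395008408514226), np.float64(0.05404662001707261))
h1 [317.32 220.37] (np.float64(0.016017864873011822), np.float64(0.05436551599348782))
h3 [272.29 209.07] (np.float64(-0.104041681761751), np.float64(0.05479987411192666))
h2 [294.19 214.71] (np.float64(-0.044498794276157265), np.float64(0.05418588297342386))
stop0 [334.24 228.22] (np.float64(0.06379476658159047), np.float64(0.05342674454020313))
stop1 [314.79 223.61] (np.float64(0.014891767643687305), np.float64(0.05270582157974035))
top stop1
[[ 87 104 108 110 111 113 114 116 120 122 121 122 126 125 129 127 130 131 132 131 131 130 130 129 128 126 126 124 123 123 118 116]
 [ 89 102 107 105 107 109 110 111 112 115 116 118 119 121 125 125 127 126 128 130 133 130 130 132 130 130 130 127 128 124 126 120]
 [ 94 101 102 102 103 102 104 107 108 109 111 112 112 114 117 120 119 122 125 125 128 129 129 132 129 131 132 130 128 132 130 122]
 [ 94  97  97  99 100 100 100 103 105 103 105 104 108 110 110 111 113 117 115 120 1
[... 658 characters left out ...]
100 100 102 101 104 104 105 105 105  97  78]
 [ 66  64  69  71  72  76  79  81  80  84  84  86  87  88  89  92  94  94  90  93  96  95  98  98  98  99 101 101 102 100  92  78]
 [ 62  61  60  62  69  67  73  68  77  78  80  78  80  84  84  84  87  89  92  90  92  93  95  96  98  97  97  97  99  94  87  81]
 [ 79  70  57  56  58  59  61  66  68  70  72  74  77  78  83  80  82  86  85  87  88  88  90  90  91  94  95  97  97  89  82  81]
 [ 99  86  66  50  53  50  51  56  60  61  63  65  68  70  73  75  78  77  80  82  82  87  87  88  88  89  92  92  91  87  77  79]
 [109  95  76  63  62  52  47  52  55  55  57  58  63  62  66  67  71  74  74  75  75  80  81  82  84  84  88  86  87  75  69  83]]
```

The crop shows the stop gripped at its bridge, with its hole at crop (398,148), now above the pointer at (388,222). The open rail holes are at (210,84) and (307,108), and their 60 mm spacing checks out. The scene view puts the stop about 1 mm past the hole and the top view says about 0, so I nudge it +0.5 mm and release.

```bash

python3 -m crank '[[0.05,0,0,0,0,0],[0.05,0,0,0,0,0],[0.05,0,0,0,0,0]]'
python3 -m crank '[[0,0,0,0,0,0],[0,0,0,0,0,0],[0,0,0,0,0,0],[0,0,0,0,0,0],[0,0,-3,0,0,0],[0,0,-6,0,0,0],[0,0,-10,0,0,0],[0,0,-10,0,0,0]]' 0.7
python3 - <<'E'
from hole import *
b,_=ctrl.read_camera("scene")
for n,u,v,dx in(("h3",272.7,209.2,.004),("h2",294.8,214.5,.004),("stop",315,223.6,.016)):
    c=blob(b,u,v);print(n,np.round(c,2),onx("scene",*c,dx))
cv2.imwrite("pics/s2.png",b)
print(b[215:234,305:326].max(2))
a=cv2.imread("pics/scene0.png");print(a[220:238,325:345].max(2))
plan([.5855,.2815,.15],np.pi-.21)
E
```

```text
time: 4.0
eef_pos: [0.5959, -0.057, 0.071]
tcp_rot: [0.74, 0.673, -0.0, 0.001]
contact_force: [-3.3, -2.8, 6.5]
opening: 0.352
finger_force: 40.1
time: 4.8
eef_pos: [0.5993, -0.0568, 0.176]
tcp_rot: [0.74, 0.672, 0.004, 0.005]
contact_force: [0.9, -0.6, 0.8]
opening: 0.7
finger_force: 0.0
h3 [272.32 209.09] (np.float64(-0.10394141750212722), np.float64(0.05475860927008691))
h2 [294.14 214.72] (np.float64(-0.04465197757530334), np.float64(0.05412058342963866))
stop [314.76 223.63] (np.float64(0.01482216897562313), np.float64(0.052633782963915854))
[[139 136 134 134 138 147 136 138 132 141 134 128 146 157 135 124 142 141 132 135 132]
 [140 132 139 137 140 140 137 136 130 130 130 136 137 139 139 125 146 154 131 131 143]
 [143 139 138 136 140 135 135 135 133 132 133 140 135 134 130 134 134 145 138 132 145]
 [141 135 134 134 134 139 137 135 134 136 132 137 135 134 135 140 134 136 140 133 139]
 [141 132 134 135 138 140 138 132 135 131 137 133 135 131 136 139 133 134 138 140 131]
 [150 143 131 132 136 140 135 139 135 129 133 139 137 133 137 138 136 135 137 143 135]
 [169 140 131 136 132 139
[... 1973 characters left out ...]
1 160 161 139 118 128 127 126 129 128 136 129]
 [101 130 129 128 132 131 132 124 125 133 135 127 121 128 130 131 124 128 137 130]
 [104 134 124 128 133 129 129 126 125 126 128 128 129 133 128 124 125 128 137 133]
 [102 132 133 127 130 132 129 126 131 128 126 128 126 125 133 129 129 130 136 133]
 [104 133 132 127 129 129 131 127 126 128 124 124 127 130 130 130 126 128 130 133]
 [100 126 126 126 128 130 130 124 126 131 130 125 126 127 131 127 129 128 132 130]
 [101 129 126 129 136 125 125 124 124 132 129 125 126 125 129 124 126 132 132 130]
 [107 129 130 126 129 130 129 122 130 132 128 125 120 128 130 121 129 132 133 129]]
t 4.85 rows: [33.52 -4.46  2.21] [ 0.006  0.007 -1.457] F [0.1 0.  0.2]
```

```bash

python3 -m crank '[[33.5,-4.5,2.2,0.006,0.007,-1.457],[33.5,-4.5,2.2,0.006,0.007,-1.457],[33.5,-4.5,2.2,0.006,0.007,-1.457],[33.5,-4.5,2.2,0.006,0.007,-1.457],[33.5,-4.5,2.2,0.006,0.007,-1.457],[33.5,-4.5,2.2,0.006,0.007,-1.457],[33.5,-4.5,2.2,0.006,0.007,-1.457],[33.5,-4.5,2.2,0.006,0.007,-1.457],[33.5,-4.5,2.2,0.006,0.007,-1.457],[33.5,-4.5,2.2,0.006,0.007,-1.457]]'
python3 - <<'E'
from hole import *
t,_=ctrl.read_camera("top");cv2.imwrite("pics/t2.png",t)
print(t[166:184,314:342].max(2))
plan([.5855,.2815,.08],np.pi-.21)
E
```

```text
time: 5.85
eef_pos: [0.5812, 0.2823, 0.1444]
tcp_rot: [0.102, 0.995, -0.0, -0.006]
contact_force: [0.1, 0.6, 0.4]
opening: 0.701
finger_force: 0.0
[[107 108 106 109 106 109 106 107 106 106 113 131 159 186 197 195 175 136 110 107 112 135 167 177 156 130 126 130]
 [108 107 109 109 105 107 107 107 106 109 125 155 182 196 201 198 183 153 120 105 112 139 170 175 144 115 106 108]
 [108 111 109 109 110 108 109 108 108 111 132 166 191 201 202 200 192 169 134 110 115 143 176 174 140 110 106 106]
 [112 110 110 108 116 124 126 121 114 113 124 158 187 198 200 199 190 168 135 108 116 149 178 173 139 109 103 105]
 [109 111 110 114 133 155 159 154 144 133 132 150 177 195 200 193 177 149 120 105 117 153 183 179 140 110 107 108]
 [109 106 106 117 149 180 187 183 177 171 168 172 183 197 198 191 171 149 133 126 135 164 188 179 140 110 109 106]
 [107 106 106 118 157 192 198 199 197 194 195 194 196 199 198 196 186 175 172 169 170 183 194 181 139 109 109 109]
 [118 116 112 123 161 193 201 201 200 200 200 201 201 200 200 198 197 194 196 195 194 197 197 178 134 105 108 108]
 [151 148 140 145 170 193 201 201
[... 491 characters left out ...]
9 200 201 199 199 200 197 187 176 181 185 185 182]
 [ 94  92 112 158 193 202 202 201 201 199 201 200 200 200 201 201 200 200 200 201 200 198 185 170 177 186 191 192]
 [106 105 114 153 188 196 195 195 196 198 199 200 200 202 200 200 201 201 201 201 201 197 181 151 146 157 165 169]
 [112 110 114 138 161 171 170 171 174 181 186 191 195 195 196 195 196 196 197 199 201 197 179 131 101 108 114 118]
 [114 112 110 112 115 113 113 115 126 138 151 161 168 170 171 169 169 174 179 185 188 188 169 124  92  93  93  93]
 [112 111 110 102  94  84  78  76  81  93 101 113 119 121 122 119 117 125 137 149 154 157 146 118 104 104 105 104]]
t 5.9 rows: [-0.49  0.04  6.45] [-0.001 -0.011  0.008] F [ 0.1  0.2 -1. ]
```

```bash

python3 -m crank '[[-0.5,0,4,0,-0.01,0.008],[-0.5,0,8,0,-0.01,0.008],[-0.5,0,10,0,-0.01,0.008],[-0.5,0,12,0,-0.01,0.008],[-0.5,0,12,0,-0.01,0.008],[-0.5,0,12,0,-0.01,0.008]]' 0.6
python3 -c "
from h import *
plan([.5855,.2815,.005],np.pi-.21)"
```

```text
time: 6.5
eef_pos: [0.5857, 0.2808, 0.0258]
tcp_rot: [0.109, 0.994, -0.0, -0.0]
contact_force: [1.4, 0.3, 1.0]
opening: 0.597
finger_force: 0.0
t 6.5 rows: [0.04 0.06 2.08] [-0.001 -0.    -0.009] F [1.4 0.3 1. ]
```

```bash

python3 -m crank '[[0,0.05,1,0,0,-0.009],[0,0.05,2,0,0,-0.009],[0,0.05,2,0,0,-0.009]]'
python3 -m crank '[[0,0,0,0,0,0],[0,0,0,0,0,0],[0,0,0,0,0,0],[0,0,0,0,0,0],[0,0,0,0,0,0],[0,0,0,0,0,0]]' 0.1 40
python3 -m crank '[[0,0,-2,0,0,0],[0,0,-5,0,0,0],[0,0,-8,0,0,0],[0,0,-11,0,0,0],[0,0,-11,0,0,0],[0,0,-11,0,0,0]]'
python3 - <<'E'
from h import *
t,_=ctrl.read_camera("top");cv2.imwrite("pics/t3.png",t)
s,_=ctrl.read_camera("scene");cv2.imwrite("pics/s3.png",s)
p=ctrl.get_state()["eef_pos"];u,v=map(int,proj("scene",p));u2,v2=map(int,proj("top",p));print(u,v,u2,v2)
a=cv2.resize(s[v-40:v+40,u-50:u+50],None,fx=5,fy=5,interpolation=cv2.INTER_CUBIC)
b=cv2.resize(t[v2-40:v2+40,u2-30:u2+30],None,fx=5,fy=5,interpolation=cv2.INTER_CUBIC)
cv2.imwrite("pics/c3.png",np.hstack([a,b]))
E
```

```text
time: 6.8
eef_pos: [0.5854, 0.2812, 0.0052]
tcp_rot: [0.104, 0.995, -0.0, -0.0]
contact_force: [-0.0, -0.6, -1.4]
opening: 0.599
finger_force: 0.0
time: 7.4
eef_pos: [0.5866, 0.2815, 0.0068]
tcp_rot: [0.104, 0.995, 0.0, 0.001]
contact_force: [-0.8, 0.0, -0.2]
opening: 0.099
finger_force: 0.0
time: 8.0
eef_pos: [0.5868, 0.2817, 0.1176]
tcp_rot: [0.104, 0.995, 0.0, 0.002]
contact_force: [-0.4, 0.0, -0.5]
opening: 0.097
finger_force: 0.0
468 220 210 177
```

View pics/c3.png

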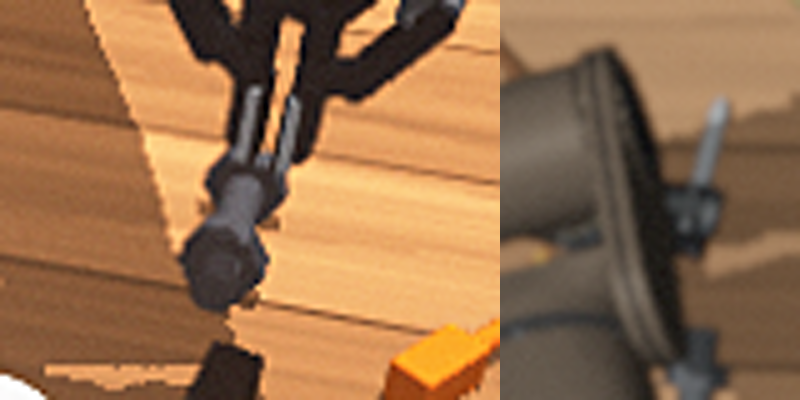

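The crop shows the fingers closed empty (opening 0.097). The pin still lies on the counter, its grip at scene crop (225,370) and its shank at top crop (710,130). I'll re-measure it with both cameras.

```bash

python3 - <<'E'
from meas import *
np.set_printoptions(linewidth=200,precision=4,suppress=True)
for n in("scene0","s3"):
    s=cv2.imread(f"pics/{n}.png");x0,y0=445,244
    mx=s[y0:290,x0:476].max(2)
    g=max(comps(mx<75,x0,y0,20),key=lambda q:q[0]);print(n,g[:3],onz("scene",*g[1],.012))
for n in("top0","t3"):
    t=cv2.imread(f"pics/{n}.png");
    S=shank(t,215,229,158,169);print(n,S[[0,5,10]],onz("top",*S[5],.012))
t=cv2.imread("pics/t3.png");print(t[170:192,208:232].max(2))
print(proj("scene",[.5855,.2815,.012]),proj("top",[.5855,.2815,.012]))
E
```

```text
scene0 (np.int32(195), array([462.2923, 257.959 ]), array([453, 249,  17,  21])) [0.5852 0.2838 0.012 ]
s3 (np.int32(203), array([462.2956, 257.8916]), array([454, 248,  16,  22])) [0.5849 0.2838 0.012 ]
top0 [[223.3843 158.    ]
 [222.221  163.    ]
 [221.005  168.    ]] [0.6403 0.2699 0.012 ]
t3 [[223.4201 158.    ]
 [222.2582 163.    ]
 [220.9221 168.    ]] [0.6403 0.2698 0.012 ]
[[ 39  27  29  42  81 111 118 119 118 116 113 113 123 117 106 109 115 116 117 117 118 117 118 115]
 [ 39  32  26  36  80 109 117 117 116 115 113 117 124 114 105 113 118 118 117 118 117 117 118 119]
 [ 41  36  28  32  65  95 103 108 106 101 104 112 120 104 100 112 117 119 119 117 120 117 121 119]
 [ 34  38  36  29  45  64  75  80  77  79  87  96 100  86  88 107 115 116 117 118 118 119 118 118]
 [ 33  37  35  30  30  35  46  49  48  56  65  68  62  59  70  84 103 107 117 117 117 118 116 118]
 [ 31  32  34  28  34  37  46  48  46  55  64  55  38  40  46  61  81 101 113 118 119 118 118 118]
 [ 31  28  29  29  35  45  59  60  60  65  63  60  47  54  54  47  68  92 110 113 115 115 113 115]
 [ 33  31  32  30  38
[... 893 characters left out ...]
30  26  29  35  43  48  35  52  99 136 146 145 145 144 143 146 152 159 163]
 [ 55  31  31  30  29  30  32  42  50  54  54  49  67 121 152 161 163 161 162 160 163 163 168 166]
 [ 62  33  29  34  31  31  47  67  79  81  76  70  92 134 160 168 166 166 166 167 167 166 164 162]
 [ 63  33  28  32  31  36  51  81 102 105  95  95 116 146 164 166 166 165 162 160 160 156 151 143]
 [ 73  39  34  29  30  31  51  75 103 111 110 110 125 147 161 162 159 154 147 144 144 138 129 121]
 [ 85  50  30  30  25  29  43  72 100 108 111 110 117 137 148 148 143 136 126 121 120 116 111 109]]
(np.float64(461.2632281260048), np.float64(257.86748855125654)) (np.float64(218.01690338250364), np.float64(180.58934590276692))
```

```bash

python3 -m crank '[[3,0,0,0,0,0],[6,0,0,0,0,0],[6,0,0,0,0,0],[6,0,0,0,0,0]]' 0
python3 - <<'E'
from h import *
s,_=ctrl.read_camera("scene");cv2.imwrite("pics/s4.png",s)
p=np.array(ctrl.get_state()["eef_pos"]);print(p,proj("scene",p));u,v=map(int,proj("scene",p))
k=8;a=cv2.resize(s[v-40:v+20,u-40:u+40],None,fx=k,fy=k,interpolation=cv2.INTER_CUBIC)
for dz in(0,.0187,.0187+.054):
    q=proj("scene",p+[0,0,dz]);cv2.circle(a,(int((q[0]-u+40.5)*k),int((q[1]-v+40.5)*k)),4,(0,255,0),-1)
cv2.imwrite("pics/c4.png",a)
E
```

```text
time: 8.5
eef_pos: [0.5265, 0.2938, 0.115]
tcp_rot: [0.104, 0.995, -0.001, -0.0]
contact_force: [-0.3, 0.2, -0.8]
opening: 0.0
finger_force: 0.0
[0.52750835 0.29374247 0.1155255 ] (np.float64(475.9207696593113), np.float64(206.8301483508228))
```

View pics/c4.png

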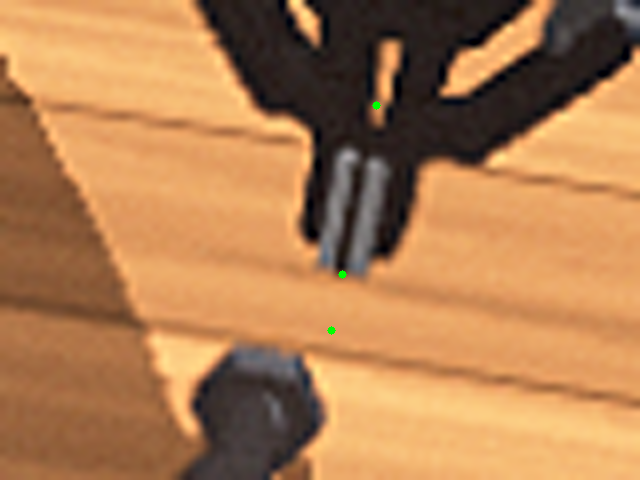

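The crop shows the shut fingertips ending at crop (345,272). That is the middle dot, about 19 mm behind the reported TCP, whose dot is at (331,330). So the real tips sit about 19 mm higher than the reported pose, and the first grasp closed above the pin. I'll allow for this and descend while watching the force.

```bash

python3 -m crank '[[-3,0,0,0,0,0],[-5.9,0,2,0,0,0],[-5.9,0,5,0,0,0],[-5.9,0,8,0,0,0],[-5.9,0,10,0,0,0],[-5.9,0,10,0,0,0],[-5.9,0,10,0,0,0]]' 0.55
python3 -c "
from h import *
plan([.5855,.2825,-.016],np.pi-.21)"
```

```text
time: 9.25
eef_pos: [0.5862, 0.2813, 0.0163]
tcp_rot: [0.105, 0.995, -0.0, 0.001]
contact_force: [1.0, 0.4, 0.7]
opening: 0.549
finger_force: 0.0
t 9.25 rows: [0.09 0.1  3.23] [-0.     0.001  0.001] F [1.  0.4 0.7]
```

```bash

python3 -m crank '[[0.1,0.1,0.8,0,0,0],[0.1,0.1,1.6,0,0,0],[0.1,0.1,2.2,0,0,0],[0.1,0.1,2.6,0,0,0],[0.1,0.1,2.6,0,0,0]]'
python3 -m crank '[[0,0,0.3,0,0,0],[0,0,0.6,0,0,0],[0,0,0.6,0,0,0]]'
```

```text
time: 9.75
eef_pos: [0.5841, 0.2827, -0.0102]
tcp_rot: [0.104, 0.995, -0.0, 0.0]
contact_force: [-0.6, -0.2, 1.0]
opening: 0.553
finger_force: 0.0
time: 10.05
eef_pos: [0.5845, 0.2828, -0.0158]
tcp_rot: [0.104, 0.995, -0.0, 0.0]
contact_force: [-0.9, 1.0, 0.6]
opening: 0.55
finger_force: 0.0
```

```bash

python3 -m crank '[[0,0,0,0,0,0],[0,0,0,0,0,0],[0,0,0,0,0,0],[0,0,0,0,0,0],[0,0,0,0,0,0]]' 0.1 40
python3 -m crank '[[0,0,-3,0,0,0],[0,0,-6,0,0,0],[0,0,-9,0,0,0],[0,0,-11,0,0,0],[0,0,-11,0,0,0],[0,0,-11,0,0,0]]'
python3 - <<'E'
from h import *
s,_=ctrl.read_camera("scene");cv2.imwrite("pics/s5.png",s)
st=ctrl.get_state();print(st["opening"],st["finger_force"])
p=np.array(st["eef_pos"]);u,v=map(int,proj("scene",p))
cv2.imwrite("pics/c5.png",cv2.resize(s[v-45:v+30,u-50:u+50],None,fx=8,fy=8,interpolation=cv2.INTER_CUBIC));print(u,v)
E
```

```text
time: 10.55
eef_pos: [0.5851, 0.283, -0.0151]
tcp_rot: [0.104, 0.995, 0.0, 0.001]
contact_force: [1.1, 0.2, 1.6]
opening: 0.266
finger_force: 40.4
time: 11.15
eef_pos: [0.5842, 0.2827, 0.094]
tcp_rot: [0.104, 0.995, -0.0, 0.0]
contact_force: [0.3, -0.7, -1.6]
opening: 0.27
finger_force: 40.2
0.2706001674015846 40.15245795249939
467 228
```

View pics/c5.png

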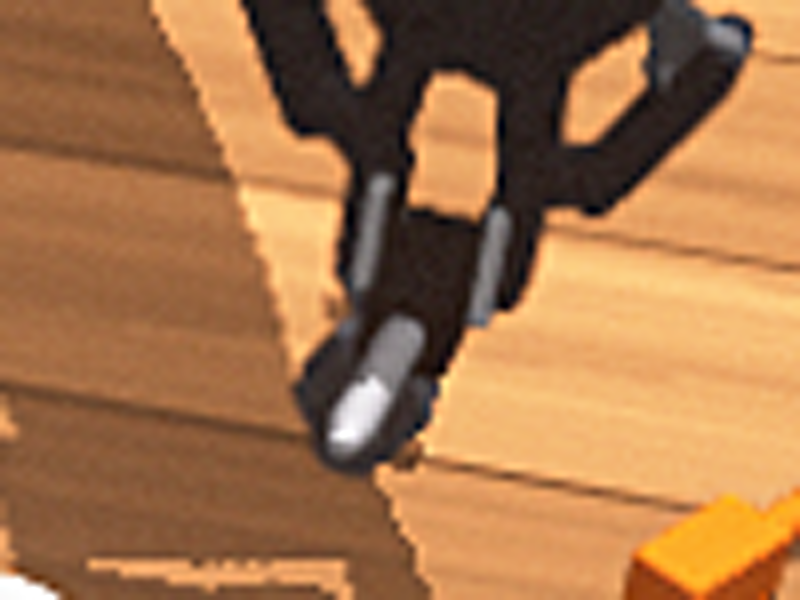

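The crop shows the pin held by its black grip between the pads, level, with the shank towards the camera (tip near crop (345,440)). From lift-off, the pin axis is at eef z + 27 mm. Next is the pre-insertion pose.

```bash

python3 -c "
from h import *
plan([.4871,-.0449,.10],np.pi-.0947)"
```

```text
t 11.2 rows: [  2.63 -34.03  -0.68] [-0.001 -0.001 -0.114] F [ 0.1 -1.3 -0.6]
```

```bash

python3 -m crank '[[2.6,-3,-0.7,0,0,-0.114],[2.6,-7,-0.7,0,0,-0.114],[2.6,-11,-0.7,0,0,-0.114],[2.6,-15,-0.7,0,0,-0.114],[2.6,-19,-0.7,0,0,-0.114],[2.6,-23,-0.7,0,0,-0.114],[2.6,-27,-0.7,0,0,-0.114],[2.6,-31,-0.7,0,0,-0.114],[2.6,-34,-0.7,0,0,-0.114],[2.6,-34,-0.7,0,0,-0.114]]'
python3 -m crank '[[0,0,0,0,0,0],[0,0,0,0,0,0]]'
python3 -c "
from h import *
plan([.4871,-.0449,.028],np.pi-.0947)"
```

```text
time: 12.2
eef_pos: [0.4868, -0.0468, 0.0995]
tcp_rot: [0.05, 0.999, 0.0, -0.001]
contact_force: [0.7, 0.0, -1.1]
opening: 0.269
finger_force: 40.2
time: 12.4
eef_pos: [0.4881, -0.0434, 0.1004]
tcp_rot: [0.047, 0.999, 0.0, -0.0]
contact_force: [-0.8, 0.3, -0.6]
opening: 0.275
finger_force: 40.2
t 12.4 rows: [ 0.08 -0.16  7.24] [ 0.001 -0.001  0.   ] F [-0.8  0.3 -0.6]
```

```bash

python3 -m crank '[[0,-0.05,2,0,0,0],[0,-0.05,4,0,0,0],[0,-0.05,6,0,0,0],[0,-0.05,7.2,0,0,0],[0,-0.05,7.2,0,0,0],[0,-0.05,7.2,0,0,0]]'
python3 - <<'E'
from hole import *
for i in range(3):
    t,_=ctrl.read_camera("top");plan([.4871,-.0449,.028],np.pi-.0947)
cv2.imwrite("pics/t6.png",t)
s,_=ctrl.read_camera("scene");cv2.imwrite("pics/s6.png",s)
a=cv2.resize(t[155:225,285:365],None,fx=7,fy=7,interpolation=cv2.INTER_CUBIC)
cv2.imwrite("pics/c6.png",a)
E
```

```text
time: 13.0
eef_pos: [0.4891, -0.0444, 0.0298]
tcp_rot: [0.047, 0.999, -0.0, 0.001]
contact_force: [0.4, 0.0, -1.4]
opening: 0.268
finger_force: 40.1
t 13.05 rows: [ 0.25 -0.05  0.24] [-0.     0.003  0.001] F [-0.  -0.4 -1.5]
t 13.1 rows: [ 0.27 -0.03  0.27] [-0.     0.004  0.   ] F [-0.4 -0.2 -0.7]
t 13.15 rows: [ 0.27 -0.02  0.28] [-0.     0.004  0.   ] F [-0.4 -0.1 -0.9]
```

View pics/c6.png

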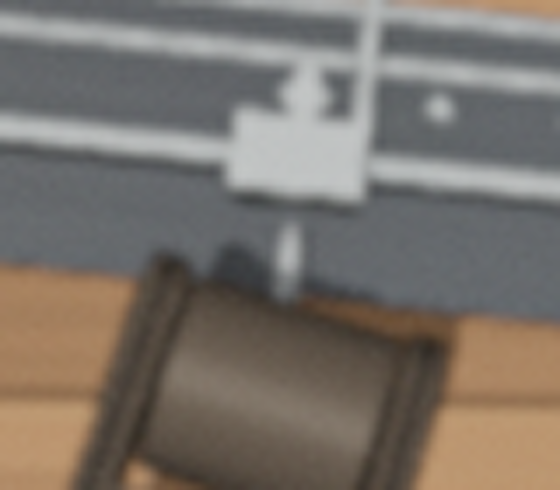

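```bash

python3 - <<'E'
from hole import *
t=cv2.imread("pics/t6.png").astype(float);g=t.max(2)
for v in range(186,198):
    u=np.arange(321,332);b=np.interp(u,[321,331],[g[v,321],g[v,331]]);w=np.clip(g[v,u]-b-12,0,None)
    if w.sum()>30:
        c=(w@u/w.sum(),v);p=onz("top",*c,.057)-O;print(np.round(c,2),"rail x,y",p@nx,p@ny)
print(g[184:199,319:334].astype(int))
# stop edges
for v in(173,174,179,180):
    r=g[v,312:345];h=152;i=np.where((r[:-1]<h)&(r[1:]>=h))[0];j=np.where((r[:-1]>=h)&(r[1:]<h))[0]
    print(v,[312+k+(h-r[k])/(r[k+1]-r[k]) for k in i],[312+k+(h-r[k])/(r[k+1]-r[k]) for k in j])
E
```

```text
[326.09 187.  ] rail x,y -0.028325681355825333 0.014991582005389664
[325.99 188.  ] rail x,y -0.03134371611926155 0.01496338788072602
[325.88 189.  ] rail x,y -0.034363880084331305 0.014960780804684434
[325.7 190. ] rail x,y -0.037406100780592984 0.01516618238747445
[325.61 191.  ] rail x,y -0.04041901651712089 0.015109392197508677
[325.52 192.  ] rail x,y -0.04343333322114903 0.015071497848839224
[325.53 193.  ] rail x,y -0.04641056755899307 0.014700173046076303
[325.5 194. ] rail x,y -0.04940262732861932 0.014470621379198766
[325.4 195. ] rail x,y -0.052416115371578136 0.014443294763524487
[325.27 196.  ] rail x,y -0.05543978193063588 0.014515197804353362
[325.4 197. ] rail x,y -0.05837745327795003 0.013805780861847304
[[ 95  88  87  85  85  88  92  93  92  88  85  82  87  92  98]
 [105 105 102 102 103 101 103 106 102  99  96  96  93  92  86]
 [105 107 108 107 107 107 113 120 114 106 104 103 104 104 103]
 [107 106 105 105 104 108 126 139 130 108 103 106 106 108 108]
 [105 107 108 105 104 115 141 155 140 108  99 104 107 106 107]
 [ 97 100 107 108 105 124 153 168 149 110 100 107 107 106 106]
 [ 80  90  97 104 109 130 163 175 152 114 101 105 109 107 108]
 [ 68  75  88  98 105 132 168 178 152 112 100 109 106 108 108]
 [ 66  67  76  83  99 130 167 172 149 110 101 105 109 108 107]
 [ 66  64  69  73  87 120 151 157 134 103  97 105 106 111 107]
 [ 62  65  64  66  79 106 129 132 116  90  86  92  97 104 105]
 [ 59  60  62  64  78 100 119 118 100  76  70  77  82  91  97]
 [ 58  59  55  57  72  99 112 108  90  73  66  66  68  74  74]
 [ 67  62  58  56  64  81  94  88  86  81  80  75  75  75  68]
 [ 72  72  67  66  66  68  75  71  76  78  81  87  91  88  90]]
173 [np.float64(317.89473684210526)] [np.float64(337.5)]
174 [np.float64(317.5)] [np.float64(313.0), np.float64(337.29545454545456)]
179 [np.float64(316.97727272727275)] []
180 [np.float64(317.06666666666666), np.float64(338.9230769230769)] [np.float64(336.8333333333333)]
```

```bash

python3 -m crank '[[0,0,0.27,0,0.003,0],[0,0,0.27,0,0.003,0],[0,0,0.27,0,0.003,0]]'
python3 -m crank '[[-0.6,0,0,0,0,0],[-1.2,0,0,0,0,0],[-1.8,0,0,0,0,0],[-2.2,0,0,0,0,0],[-2.6,0,0,0,0,0],[-2.6,0,0,0,0,0]]'
python3 -c "
from h import *
plan([.4871,-.0449,.028],np.pi-.0947)"
```

```text
time: 13.5
eef_pos: [0.4888, -0.0449, 0.0269]
tcp_rot: [0.047, 0.999, 0.0, -0.001]
contact_force: [-0.2, -0.0, 0.5]
opening: 0.269
finger_force: 40.1
time: 14.1
eef_pos: [0.5154, -0.0474, 0.027]
tcp_rot: [0.047, 0.999, -0.0, -0.0]
contact_force: [0.3, -0.9, 0.4]
opening: 0.267
finger_force: 40.2
t 14.1 rows: [ 2.85 -0.02 -0.1 ] [-0.    -0.001  0.   ] F [ 0.3 -0.9  0.4]
```

```bash

python3 -m crank '[[-0.4,0,-0.05,0,0,0],[-0.8,0,-0.05,0,0,0],[-1.2,0,-0.05,0,0,0],[-1.2,0,-0.05,0,0,0]]'
python3 -m crank '[[-0.4,0,0,0,0,0],[-0.8,0,0,0,0,0],[-1.2,0,0,0,0,0],[-1.2,0,0,0,0,0]]'
```

```text
time: 14.5
eef_pos: [0.5272, -0.0486, 0.0274]
tcp_rot: [0.047, 0.999, -0.0, -0.0]
contact_force: [0.2, -0.2, -0.9]
opening: 0.27
finger_force: 40.2
time: 14.9
eef_pos: [0.5393, -0.0498, 0.0275]
tcp_rot: [0.047, 0.999, -0.0, -0.0]
contact_force: [-0.5, -1.4, -0.1]
opening: 0.27
finger_force: 40.2
```

```bash

python3 -m crank '[[-0.4,0,0,0,0,0],[-0.8,0,0,0,0,0],[-1.2,0,0,0,0,0],[-1.2,0,0,0,0,0]]'
python3 -m crank '[[-0.2,0,0,0,0,0],[-0.4,0,0,0,0,0],[-0.4,0,0,0,0,0],[-0.4,0,0,0,0,0]]'
```

```text
time: 15.3
eef_pos: [0.5512, -0.0509, 0.0274]
tcp_rot: [0.047, 0.999, -0.0, -0.0]
contact_force: [-0.3, 0.3, -1.2]
opening: 0.27
finger_force: 40.2
time: 15.7
eef_pos: [0.5545, -0.0511, 0.0272]
tcp_rot: [0.047, 0.999, 0.0, -0.001]
contact_force: [0.4, 0.7, -0.7]
opening: 0.268
finger_force: 40.2
```

```bash

python3 -m crank '[[-0.1,0,0,0,0,0],[-0.2,0,0,0,0,0],[-0.2,0,0,0,0,0]]'
python3 -m crank '[[-0.1,0,0,0,0,0],[-0.2,0,0,0,0,0],[-0.2,0,0,0,0,0]]'
```

```text
time: 16.0
eef_pos: [0.5556, -0.0512, 0.0271]
tcp_rot: [0.047, 0.999, 0.0, -0.002]
contact_force: [-3.4, 0.5, 0.6]
opening: 0.267
finger_force: 40.4
time: 16.3
eef_pos: [0.5555, -0.0511, 0.027]
tcp_rot: [0.047, 0.999, 0.0, -0.005]
contact_force: [-10.3, -0.1, 6.4]
opening: 0.269
finger_force: 41.1
```

```bash

python3 -m crank '[[0,0,0,0,0,0],[0.2,0,0,0,0,0],[0.2,0,0,0,0,0],[0.2,0,0,0,0,0],[0.2,0,0,0,0,0]]' 0.55
python3 -m crank '[[0,0,-2,0,0,0],[0,0,-4,0,0,0],[0,0,-7,0,0,0],[0,0,-10,0,0,0],[-0,0,-14,0,0,0],[4,0,-14,0,0,0],[8,-5,-14,0,0,0],[8,-10,-14,0,0,0],[8,-14,-14,0,0,0],[8,-14,-14,0,0,0]]'
python3 -m crank '[[0,-5,0,0,0,0],[0,-10,0,0,0,0],[0,-15,0,0,0,0],[0,-20,0,0,0,0],[0,-20,0,0,0,0],[0,-20,0,0,0,0]]'
python3 - <<'E'
from hole import *
s,_=ctrl.read_camera("scene");t,_=ctrl.read_camera("top");cv2.imwrite("pics/s7.png",s);cv2.imwrite("pics/t7.png",t)
a=cv2.resize(s[190:265,265:365],None,fx=5,fy=5,interpolation=cv2.INTER_CUBIC)[:375,:400]
b=cv2.resize(t[150:225,287:367],None,fx=5,fy=5,interpolation=cv2.INTER_CUBIC)
cv2.imwrite("pics/c7.png",np.hstack([a,b]))
E
```

```text
time: 16.8
eef_pos: [0.5568, -0.0514, 0.0274]
tcp_rot: [0.047, 0.999, -0.0, -0.0]
contact_force: [-0.2, -0.7, 0.9]
opening: 0.552
finger_force: 0.0
time: 17.8
eef_pos: [0.4632, -0.1879, 0.1682]
tcp_rot: [0.05, 0.999, -0.001, 0.0]
contact_force: [0.4, 0.2, 0.1]
opening: 0.55
finger_force: 0.0
time: 18.4
eef_pos: [0.4448, -0.3825, 0.1669]
tcp_rot: [0.048, 0.999, 0.001, -0.001]
contact_force: [0.9, 1.2, 0.1]
opening: 0.546
finger_force: 0.0
```

View pics/c7.png

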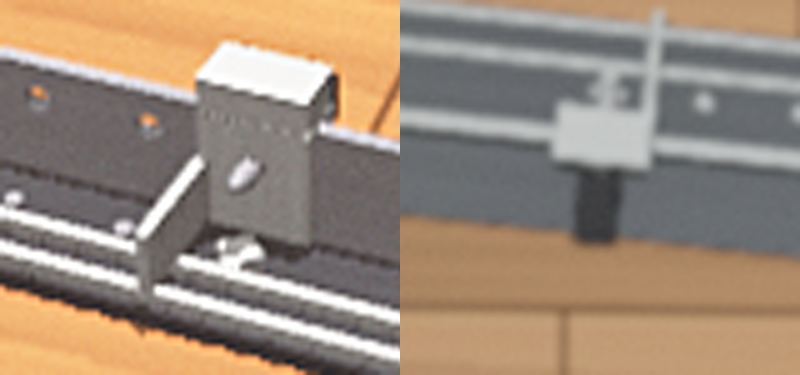

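The crop shows the shank tip sticking out of the far cheek at crop (240,175), above the pointer. The black grip sits against the stop in the top view, crop (597,200). I'll check the depth by number.

```bash

python3 - <<'E'
from hole import *
t=cv2.imread("pics/t7.png").astype(float);g=t.max(2);print(g[180:202,320:333].astype(int))
r=g[184:204,326]; 
for u in(324,326,328):
    r=g[188:204,u];h=(45+r[-1])/2;k=np.where((r[:-1]<h)&(r[1:]>=h))[0][0];v=188+k+(h-r[k])/(r[k+1]-r[k])
    for z in(.043,.067):
        p=onz("top",u,v,z)-O;print(u,round(v,2),z,"rear end rail x,y",p@nx,p@ny)
s=cv2.imread("pics/s7.png");print(s[218:230,306:322].max(2))
for c in((312.3,227.5),(311.5,228)): 
    print([ (dy,onx("scene",*c,dy)) for dy in(.034,.039)])
E
```

```text
[[195 197 196 197 199 200 201 201 201 201 202 201 200]
 [169 170 174 180 186 192 195 196 195 196 197 197 197]
 [115 117 125 139 153 162 169 172 173 170 171 174 180]
 [ 78  75  78  88  97 108 120 123 119 114 113 125 138]
 [ 92  88  78  65  63  71  79  84  75  66  66  82  92]
 [108 104  89  70  62  63  69  72  67  58  64  79  89]
 [108 105  91  71  67  62  67  65  65  65  69  84 104]
 [110 104  88  68  65  66  67  64  64  60  69  87 107]
 [112 101  83  70  65  65  65  66  61  59  64  88 105]
 [111 102  84  66  65  66  64  65  65  60  62  87 108]
 [111 100  76  68  64  65  63  66  62  58  66  90 110]
 [111  98  74  63  66  65  65  64  62  64  74  97 110]
 [108  96  74  61  66  64  63  62  66  66  80 104 113]
 [110 100  76  64  65  65  63  61  62  68  85 106 113]
 [110 101  74  61  64  62  65  64  64  69  87 107 114]
 [108  96  75  63  65  63  63  62  62  70  88 108 113]
 [129 103  74  61  63  61  60  59  61  66  85 106 112]
 [151 123  93  70  62  63  63  62  60  77 105 121 120]
 [165 147 121 103  97  94  95  90  93 108 132 148 149]
 [169 163 152 144 137 140 138 138 138 144 155 164 167]

[... 989 characters left out ...]
136 131 163 235 233 212 177 133  97 124 136 133 135]
 [104 126 134 131 145 209 245 224 185 139 107 124 134 133 137 137]
 [103 130 134 130 148 230 236 186 135  93 114 134 133 133 140 133]
 [103 126 130 129 130 167 161 120  96 101 138 133 131 135 133 132]
 [102 130 132 130 123 114 109 101 119 134 133 135 127 131 135 131]
 [105 127 133 133 137 126 129 134 134 134 134 134 131 136 136 134]]
[(0.034, (np.float64(0.016773665636685742), np.float64(0.05431729649301198))), (0.039, (np.float64(0.01915474578165692), np.float64(0.05842405532989847)))]
[(0.034, (np.float64(0.014702535271903287), np.float64(0.05229192643018665))), (0.039, (np.float64(0.017096943216249817), np.float64(0.0564117185972377)))]
```

The grip's rear end measures −62 mm in rail x, which is the fully home value (−16 − 46). The tip stands where it should, so I'm handing in.

```bash
python3 -c "
from h import *
print(ctrl.sign_off())"
```

```text
the job is handed in; nothing more can be done
None
```

I slid the stop to the marked hole (rail y +15 mm), pushed the pin home until its grip met the stop, released it and handed in at about 18.5 s, with no verdict shown; the reported TCP reads about 19 mm beyond the real fingertips, so the first pin grasp closed empty (pin unmoved) and I corrected for that.

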